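# Raise the bench magnifier to its second stop and hold it

### The job

Raise the round magnifier at the soldering bench: squeeze in the release button on the grip block of its telescopic post and, keeping it squeezed, pull the post smoothly up past the first stop to the second stop, the end of its travel. The top has no catch, so finish while still holding it there, button in and fully extended. Leave the shield's post and everything else on the bench alone.

Things in the scene. Friction and masses are not known exactly. Their poses are not given: they have to be found in the camera images.
- mag_base: The magnifier's telescopic post, fixed to the bench; origin at the centre of its underside, z up, -x roughly towards the robot. Foot 100 x 90 x 18 mm; outer tube 26 mm across with a collar 33 mm across, its top 135 mm above the bench. The inner tube rises from it and carries the black grip block on top and, just below that, the swivel arm with the round glass; about 0.4 kg moves.
- mag_grip (a point): Centre of the magnifier post's grip block, on the post's axis, 172 mm above the bench when down; axes as mag_base; rises with the post, does not turn. The block is 26 mm (x) by 30 mm (y) by 46 mm tall, 149 to 195 mm up when down. Its +y face holds the release button, its -y face is plain: a grip from above closing along y squeezes the button in.
- mag_press (a point): Centre of the outer face of the magnifier post's steel release button, 22 mm from the post's axis along +y of mag_base and level with mag_grip. Button 12 mm wide, 28 mm tall; stands 7 mm proud of the grip block, 2 mm when fully in. Block and button together are 37 mm wide, 32 mm when squeezed home.
- mag_head (a point): Centre of the round magnifying glass, 110 mm across over its black rim, 10 mm thick, 100 mm from the post's axis and 142 mm above the bench when down; its arm points to -x of mag_base, swivelled up to 0.25 rad either way.
- mag_post (a joint): Height by which the magnifier post is pulled out, in m: 0 down (start), 0.050 first stop, 0.100 second stop, the end. Button out: a catch lets it rise only 1 to 4 mm from down, and if let out on the way stops it at 0.050. Button in: slides, drag 1 N at rest, 2.5 N at 0.1 m/s, plus its weight. No catch at the second stop: let go there, it sinks to about 0.06.
- mag_button (a joint): Travel of the magnifier post's release button, in m: 0 out, 0.005 fully in; the catch is clear from 0.0035. The spring pushes back with 3 N when out and 6 N when fully in.
- shield_base: The other telescopic post, of the same make and with the same button, fixed to the bench; it carries a rectangular clear shield, 96 x 126 mm, instead of the round glass. Leave it alone. Origin and axes as mag_base.
- shield_post (a joint): Height by which the shield's post is pulled out, in m; 0 down.
- shield_button (a joint): Travel of the shield post's release button, in m; 0 out, 0.005 fully in.
- charcoal: black soldering block, 90 x 60 x 28 mm, loose; a bystander
- dish: clear glass dish, 110 x 150 x 40 mm, loose; a bystander
- disc: copper disc, 40 mm across, 5 mm thick, loose; a bystander
- brush: flux brush lying on the bench, loose; a bystander
- bottle: white bottle, 56 mm across, 150 mm tall, loose; a bystander
- jar: green glass jar, 70 mm across, 80 mm tall, loose; a bystander
- wrench: steel wrench lying on the bench, loose; a bystander
Things that resemble listed ones, but are neither listed nor needed, are in the scene too. What is shaped like the mag_base but purple is not meant.

How it is judged:
On the way, in this order (a step that is already met when the one before it is completed fails the run):
1. the release button is squeezed in by the fingers while the post is still down (value of joint mag_button above 0.0035 m and value of joint mag_post below 0.012 m and contact force between the fingers and mag_base above 3 N), for 0.1 s.
2. the post passes the first stop with the button kept in (value of joint mag_button above 0.0035 m and value of joint mag_post above 0.052 m and contact force between the fingers and mag_base above 3 N).
At the end, for the whole second after the job is handed in: the magnifier's post is within 5 mm of its second stop (100 mm) and still, its button squeezed in (over 3.5 mm) and the fingers gripping it (over 3 N) (value of joint mag_post above 0.095 m and value of joint mag_button above 0.0035 m and contact force between the fingers and mag_base above 3 N and velocity of joint mag_post between -0.01 and 0.01 m/s); the arm keeps its last pose, push and grip.
It fails at once if the magnifier is moved jerkily (faster than 0.3 m/s up or down) (velocity of joint mag_post above 0.3 m/s or velocity of joint mag_post below -0.3 m/s).
It fails at once if the shield's post is operated (value of joint shield_post above 0.01 m or value of joint shield_button above 0.003 m).
It fails at once if a bystander is moved more than 30 mm (distance of any of charcoal, dish, disc, brush, bottle, jar, wrench from where it was at the start of the episode above 0.03 m).
It also fails if it takes over 38 s, if anything falls off the work surface, if the arm or the gripper's body presses on something with over 40 N, if the wrist force passes 120 N, or if a joint passes its speed limit or range.

### The arm

A 7-joint arm with a two-finger parallel gripper is mounted at the origin on the work surface. World frame = base frame: x ahead of the robot, y to its left, z up, the work surface at z = 0. Lengths are in m, angles in rad, forces in N, time in s.
With the tool pointing down it reaches from about 0.425 to 1.025 m from the base axis. Payload 9.4 kg.
Tool frame: the origin (TCP) lies on the centre line of the jaws, within the pads' length; the fingertips stand 17 mm ahead of it and the grasp point (between the pads) lies 2 mm behind it; z points along the fingers, y is the line along which they close (so a half turn about z gives the same grasp; the last joint's range is limited). The gripper opens to 85 mm and grips with 20 to 120 N. Pads are 22 mm wide; open, the fingers measure 114 mm over their backs; the gripper's body (76 mm by 85 mm) begins 54 mm behind the grasp point. The pads swing forward as they close: fully open they stand 13 mm farther back than shut.
Start: joints at [-1.293, 0.599, -0.003, 1.599, 0.002, 0.943, -0.08], TCP at [0.252, 0.68, 0.248] pointing down, gripper open.
Joint ranges: [-2.57, 2.57], [-0.35, 1.97], [-1.29, 1.29], [0.11, 2.56], [-1.05, 4.19], [0.11, 1.86], [-2.63, 2.63]. Speed limits (rad/s): [2.22, 2.22, 3.01, 3.01, 3.14, 3.14, 3.14].

### API

Orientations are given as a unit quaternion [w, x, y, z].
In Python, from rig import env, vision gives the robot as it stands.
- The arm moves only by the tool drive_tool, never from a script. Its argument "rows" is a list of rows, each an object with "offset": the shift along the world's x, y, z in cm, a list of three; "spin": the turn about the world's z in degrees. A call has 1 to 12 rows; each row is the pose to reach, as a shift and turn from the pose commanded when the call began; what a row does not reach only later rows make up. A row lasts 1/12 s, in which the tool goes at most 41.7 mm and 7.16 degrees, less where a joint would pass 70% of its speed; a pose out of reach is approached as far as the arm can. A call with a gripper value outside its range is refused whole. "gripper" is the closure, from -1 (fully open) to 1 (shut), so that 0 is half open, set as the call begins (left out, the last holds). The fingers move at their own pace and stop on an object; "force" is the grip in N (left out, the last holds). Time passes only in rows, so rows that repeat a pose let the fingers close. It gives the time, the measured TCP pose, the force, the opening and the grip force at its end, in the units of the state.
- env.get_state(): the state, without advancing time (a new reading comes with each control period).
- vision.capture(name): name is "side" or "top"; returns a dict with "frame" (400x640x3 uint8, red, green, blue), "camera_matrix" (3x3 intrinsics, pixels), "k1" (the pictures are not rectified: a ray, as slopes to the right and down, at radius r is drawn at 1 + k1 r^2 times it, then the intrinsics apply), "rvec" (rotation vector, rad) and "tvec" (3), from world to camera coordinates, as OpenCV has them. Camera axes: x right, y down, z forward; pixel columns grow to the right and rows downward; lengths in m; the calibration is good to about 2 mm. A picture is of the moment at which its call begins. There is no depth.
- env.finish_job(): hands the job in; it is judged then, once.
The state is a dict: "t": time; "joint_pos": joint angles; "joint_velocities": joint speeds; "joint_torque": joint torques, N m; "ee_pos": TCP position; "ee_rot": TCP orientation; "contact_force": force on the tool from outside, world axes, zero at the start; "torque": the same for the moment, N m; "width": finger opening in m; "finger_force": force on a finger pad.
Only numpy, scipy, OpenCV 4.12 (cv2) and the standard library are available. Lean on these libraries where they do the work, as an engineer would, in place of code of your own. Each camera call takes 0.05 s, during which the arm holds its last target. There are 200 camera calls.

## Working session

There is one attempt and no reset: what is moved stays moved. The work goes in short steps, Python scripts to look and compute and a tool call to move; the robot and the scene stay as the last step left them, time stands still between calls to the robot, and variables do not carry over. Pictures are saved under pics/ and viewed, at most 10 in all, crops included, and the job is handed in when it is done.

Besides the shell and the picture viewer there is one more tool, called as a command line: name --argument value ..., lists and objects as JSON in quotes. drive_tool: Moves the arm, as the interface text tells. Its arguments: {"type":"object","properties":{"rows":{"type":"array","items":{"type":"object","properties":{"offset":{"type":"array","items":{"type":"number"}},"spin":{"type":"number"}}}},"gripper":{"type":"number"},"force":{"type":"number"}},"required":["rows"]}

```bash
mkdir -p pics
cat > h.py <<'E'
import numpy as np, cv2
from rig import env, vision
def cap(n):
    c=vision.capture(n); c['K']=np.array(c['camera_matrix'],float); c['R']=cv2.Rodrigues(np.array(c['rvec'],float))[0]; c['t']=np.array(c['tvec'],float).ravel(); c['d']=np.array([c['k1'],0,0,0],float); return c
def ray(c,px):
    # drawn = ray*(1+k1 r^2): OpenCV's model
    u=cv2.undistortPoints(np.array([[px]],float),c['K'],c['d']).ravel()
    d=c['R'].T@np.array([u[0],u[1],1.]); return -c['R'].T@c['t'], d/np.linalg.norm(d)
def plane(c,px,z):
    o,d=ray(c,px); return o+d*(z-o[2])/d[2]
def tri(c1,p1,c2,p2):
    o1,d1=ray(c1,p1);o2,d2=ray(c2,p2)
    s=np.linalg.lstsq(np.stack([d1,-d2],1),o2-o1,rcond=None)[0]
    a=o1+s[0]*d1;b=o2+s[1]*d2; return (a+b)/2,np.linalg.norm(a-b)
def proj(c,P):
    return cv2.projectPoints(np.array(P,float).reshape(-1,1,3),np.array(c['rvec'],float),np.array(c['tvec'],float),c['K'],c['d'])[0].reshape(-1,2)
def save(n,im): cv2.imwrite('pics/'+n,cv2.cvtColor(im,cv2.COLOR_RGB2BGR))
E
python3 - <<'E'
from h import *
for n in('top','side'):
    c=cap(n); save(n+'0.png',c['frame']); print(n,-c['R'].T@c['t'],c['R'][2],c['K'][0,0],c['k1'])
print(env.get_state())
E
```

```text
top [0.34101864 0.03778052 1.25922416] [ 0.12611734 -0.01423136 -0.99191324] 412.5959376238141 -0.004614848219309632
side [-0.17749146 -0.92458202  1.44293988] [ 0.36547234  0.54813705 -0.75231359] 512.5623155365325 -0.07466612154745972
{'t': 0.1, 'joint_pos': array([-1.29266811,  0.60006179, -0.00256   ,  1.6000446 ,  0.00180119,
        0.94288197, -0.0797985 ]), 'joint_velocities': array([-0.00113685, -0.00076848, -0.00103885, -0.00245608,  0.00067373,
       -0.00135266,  0.00110708]), 'joint_torque': array([ 5.39493340e-03, -7.77988172e+01,  1.56992555e+00, -2.58626318e+01,
        1.26414528e-02,  5.34808336e-03,  1.11606562e-05]), 'ee_pos': array([0.25175066, 0.67947151, 0.24749289]), 'ee_rot': array([-6.26343099e-05,  1.76448196e-01,  9.84309681e-01, -6.93908003e-04]), 'contact_force': array([-0.91040743, -0.49375275,  0.34027709]), 'torque': array([0.01158836, 0.03292735, 0.01036528]), 'finger_force': 0.0, 'width': 0.08534771274835232}
```

View pics/top0.png

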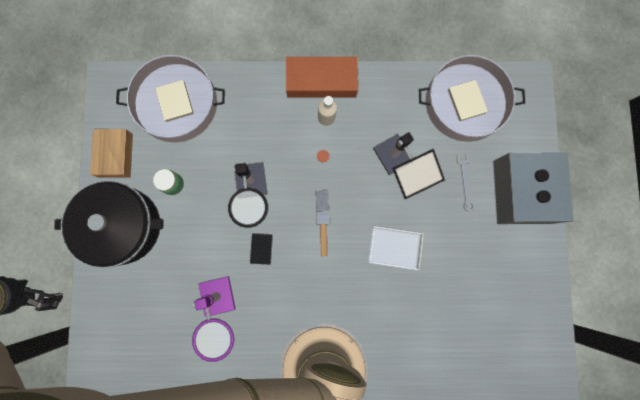

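View pics/side0.png

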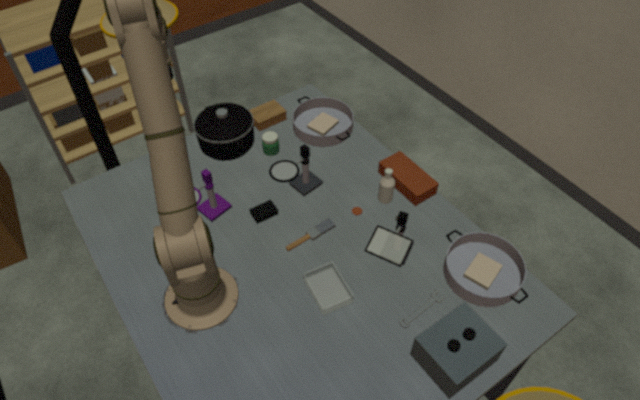

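Top view: the round black-rimmed magnifier has its grip at about (242,170), with glass (248,208) and foot (251,178). It could be mistaken for two others: the purple one at (205,302), which is a decoy, and the rectangular shield at (403,142). In the side view, the magnifier's grip is at about (305,152). I'll check it in one close crop.

Run:
```python
from h import *
a=cap('top');b=cap('side')
A=cv2.resize(a['frame'][150:235,215:285],None,fx=6,fy=6,interpolation=cv2.INTER_CUBIC)[:510,:390]
B=cv2.resize(b['frame'][135:205,265:331],None,fx=6,fy=6,interpolation=cv2.INTER_CUBIC)
B=cv2.copyMakeBorder(B,0,90,0,0,cv2.BORDER_CONSTANT)
save('crop1.png',cv2.convertScaleAbs(np.hstack([A,B]),alpha=1.7))
print(plane(a,(242,170),.195)); print(plane(a,(248,208),.142),plane(a,(251,178),.018),plane(b,(305,148),.195))
hsv=a['frame'][150:235,215:285]; g=cv2.cvtColor(hsv,cv2.COLOR_RGB2GRAY)
for lo,hi,z in((0,38,.195),(38,85,.018)):
    m=cv2.inRange(g,lo,hi); n,l,s,ce=cv2.connectedComponentsWithStats(m)
    for i in range(1,n):
        if s[i,4]>40: print(lo,hi,s[i],ce[i]+[215,150])
```

```text
[0.55315492 0.21366826 0.195     ]
[0.45865292 0.20453564 0.142     ] [0.56352977 0.21517623 0.018     ] [0.55432276 0.21151214 0.195     ]
0 38 [22 16 13 10 49] [243.6122449  172.24489796]
38 85 [ 20  13  18  17 162] [242.54320988 169.98765432]
38 85 [ 13  35  40  42 342] [248.30701754 204.94444444]
```

View pics/crop1.png

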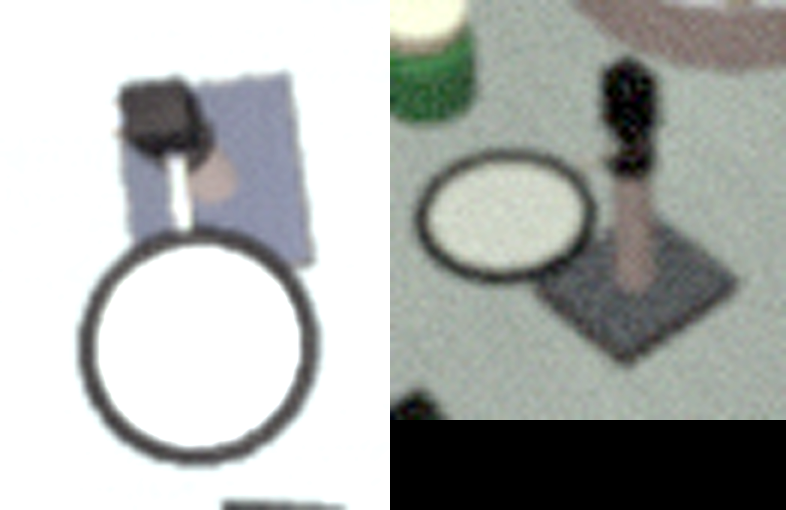

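The crop confirms it: black rim, round glass, dark grip block with top face centre near (241,168.7), and foot's right edge from (263.3,162.2) to (267.2,193.7). In the side view the foot corners are at (323,182.5), (304.5,195.8) and (290,183.3).

Run:
```python
from h import *
a=cap('top');b=cap('side')
P=[plane(a,p,.018)[:2] for p in((263.3,162.2),(267.2,193.7))]
Q=[plane(b,p,.018)[:2] for p in((323,182.5),(304.5,195.8),(290,183.3))]
print(P,np.linalg.norm(P[0]-P[1]),np.degrees(np.arctan2(*(P[0]-P[1])[::-1])))
print(Q,[np.linalg.norm(Q[i]-Q[i+1]) for i in(0,1)],np.degrees(np.arctan2(*(Q[0]-Q[1])[::-1])),np.degrees(np.arctan2(*(Q[2]-Q[1])[::-1]))-90)
for p in(P,Q):
    d=(p[0]-p[1])/np.linalg.norm(p[0]-p[1]); n=np.array([-d[1],d[0]]); print('centre',p[1]+.05*d+.045*n, p[0]-.05*d+.045*n)
print('gridtop',plane(a,(240.9,168.7),.195),plane(b,(265+240/6,135+62/6),.195), tri(a,(240.9,168.7),b,(305,146)))
g=np.array(Q[1]); 
q=env.get_state()['ee_rot']
from scipy.spatial.transform import Rotation as Ro
print(Ro.from_quat(np.r_[q[1:],q[0]]).as_matrix())
```

```text
[array([0.61245438, 0.17820629]), array([0.51499255, 0.16551626])] 0.09828450920334686 7.41846863137412
[array([0.60568804, 0.17239779]), array([0.50968819, 0.15672514]), array([0.50044163, 0.24205684])] [np.float64(0.09727077186220039), np.float64(0.08583122061066326)] 9.272140343743377 6.184455241001729
centre [0.55876384 0.21659536] [0.55706271 0.21637386]
centre [0.55178432 0.20919337] [0.54909076 0.20875363]
gridtop [0.55663018 0.21659683 0.195     ] [0.56219924 0.22314886 0.195     ] (array([0.55616614, 0.21531358, 0.20065732]), np.float64(0.0015094959366468525))
[[-9.37708597e-01  3.47422760e-01 -1.17296548e-04]
 [ 3.47422768e-01  9.37708424e-01 -5.76242433e-04]
 [-9.02097752e-05 -5.81098975e-04 -9.99999827e-01]]
```

Both views agree that the post is at about (0.557, 0.216) with yaw about 7.5°, and the sizes match the description. I'll rise to clear the pot, then swing over.

drive_tool --rows '[{"offset":[0,0,3],"spin":0},{"offset":[0,0,6],"spin":0},{"offset":[0,0,9],"spin":0},{"offset":[1.5,-2,11],"spin":2},{"offset":[3,-4.5,12],"spin":4},{"offset":[5,-7.5,12],"spin":6},{"offset":[7,-10.5,12],"spin":8},{"offset":[9,-13.5,12],"spin":10},{"offset":[11,-16.5,12],"spin":12},{"offset":[13,-19.5,12],"spin":14},{"offset":[15,-22.5,12],"spin":16},{"offset":[17,-25.5,12],"spin":18}]' --gripper -1

```text
t: 1.3
ee_pos: [0.4226, 0.4232, 0.3685]
ee_rot: [0.0, 0.019, 1.0, 0.0]
contact_force: [1.4, -0.4, -0.2]
width: 0.0854
finger_force: 0.0
```

drive_tool --rows '[{"offset":[2,-3,0],"spin":2},{"offset":[4,-6,0],"spin":4},{"offset":[6,-9,0],"spin":6},{"offset":[8,-12,0],"spin":8},{"offset":[10,-15,0],"spin":9.8},{"offset":[12,-18,0],"spin":9.8},{"offset":[13.3,-20.5,-2],"spin":9.8},{"offset":[13.3,-20.5,-5],"spin":9.8},{"offset":[13.3,-20.5,-8],"spin":9.8},{"offset":[13.3,-20.5,-10.5],"spin":9.8},{"offset":[13.3,-20.5,-11.5],"spin":9.8},{"offset":[13.3,-20.5,-11.5],"spin":9.8}]'

```text
t: 2.3
ee_pos: [0.5538, 0.2194, 0.2511]
ee_rot: [-0.002, -0.065, 0.998, -0.001]
contact_force: [0.6, 0.3, -0.4]
width: 0.0852
finger_force: 0.0
```

Run:
```python
from h import *
a=cap('top');b=cap('side'); s=env.get_state(); print(s['ee_pos'],s['ee_rot'])
A=cv2.resize(a['frame'][140:240,200:300],(400,400),interpolation=cv2.INTER_CUBIC)
u=proj(b,[s['ee_pos']])[0];print(u)
B=cv2.resize(b['frame'][90:190,255:355],(400,400),interpolation=cv2.INTER_CUBIC)
save('hover.png',cv2.convertScaleAbs(np.hstack([A,B]),alpha=1.7))
```

```text
[0.55530227 0.22017959 0.25408192] [ 3.09141811e-04 -6.52444930e-02  9.97869253e-01  1.18884805e-04]
[303.42637602 134.06088285]
```

View pics/hover.png

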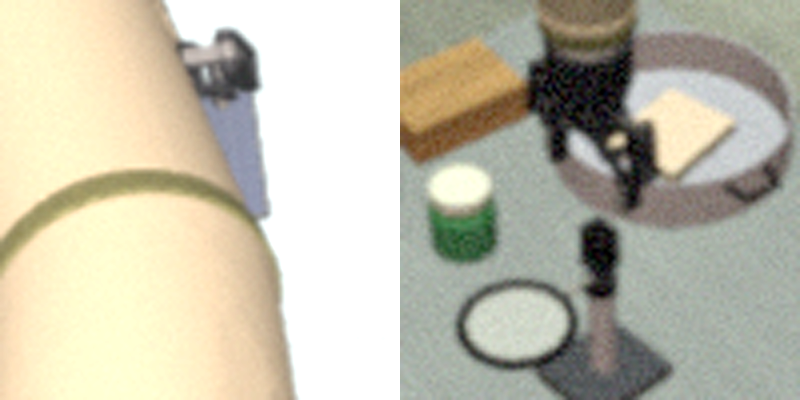

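The side view shows the jaws at crop (594,180) straddling directly above the grip block at (598,225). I'll descend onto the block.

drive_tool --rows '[{"offset":[0,-0.3,-1.5],"spin":0},{"offset":[0,-0.3,-3],"spin":0},{"offset":[0,-0.3,-4.5],"spin":0},{"offset":[0,-0.3,-6],"spin":0},{"offset":[0,-0.3,-7],"spin":0},{"offset":[0,-0.3,-7.6],"spin":0},{"offset":[0,-0.3,-7.8],"spin":0},{"offset":[0,-0.3,-7.8],"spin":0},{"offset":[0,-0.3,-7.8],"spin":0}]'

```text
t: 3.15
ee_pos: [0.5554, 0.2171, 0.1761]
ee_rot: [0.001, -0.065, 0.998, 0.0]
contact_force: [-0.3, -0.5, 0.2]
width: 0.0852
finger_force: 0.0
```

Run:
```python
from h import *
b=cap('side'); s=env.get_state(); print(s['ee_pos'],s['contact_force'],proj(b,[s['ee_pos']])[0],proj(b,[[.556,.216,.195]]))
save('grip.png',cv2.convertScaleAbs(cv2.resize(b['frame'][100:200,255:355],(600,600),interpolation=cv2.INTER_CUBIC),alpha=2.2))
```

```text
[0.55536084 0.21704253 0.17616679] [0.17210165 0.73411666 0.09884894] [304.50762185 150.88593576] [[304.68515949 147.11862502]]
```

View pics/grip.png

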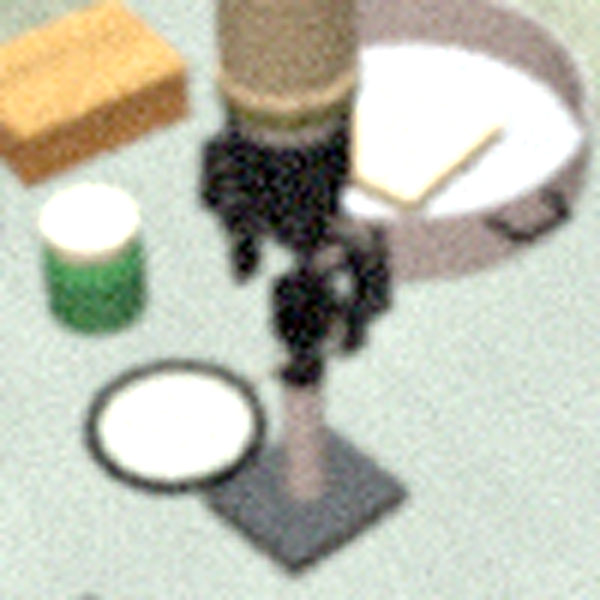

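The block at (300,300) sits between the open fingers with no contact force. I'll squeeze.

drive_tool --rows '[{"offset":[0,0,0],"spin":0},{"offset":[0,0,0],"spin":0},{"offset":[0,0,0],"spin":0},{"offset":[0,0,0],"spin":0},{"offset":[0,0,0],"spin":0},{"offset":[0,0,0],"spin":0},{"offset":[0,0,0],"spin":0},{"offset":[0,0,0],"spin":0},{"offset":[0,0,0],"spin":0},{"offset":[0,0,0],"spin":0},{"offset":[0,0,0],"spin":0},{"offset":[0,0,0],"spin":0}]' --gripper 1 --force 40

```text
t: 4.2
ee_pos: [0.5551, 0.2195, 0.1763]
ee_rot: [0.001, -0.066, 0.998, 0.002]
contact_force: [-2.5, 6.0, 6.5]
width: 0.0298
finger_force: 41.6
```

Width reads 29.8 mm, 2 mm under the expected 32, so I'll test with a small lift (under 12 mm). I'll also relieve the sideways load.

drive_tool --rows '[{"offset":[0,0.1,0],"spin":0},{"offset":[0,0.2,0],"spin":0},{"offset":[0,0.25,0.1],"spin":0},{"offset":[0,0.25,0.2],"spin":0},{"offset":[0,0.25,0.3],"spin":0},{"offset":[0,0.25,0.4],"spin":0},{"offset":[0,0.25,0.5],"spin":0},{"offset":[0,0.25,0.6],"spin":0},{"offset":[0,0.25,0.7],"spin":0},{"offset":[0,0.25,0.8],"spin":0},{"offset":[0,0.25,0.8],"spin":0},{"offset":[0,0.25,0.8],"spin":0}]'

```text
t: 5.2
ee_pos: [0.5551, 0.2195, 0.1835]
ee_rot: [0.0, -0.065, 0.998, 0.0]
contact_force: [2.4, 1.9, -2.4]
width: 0.0293
finger_force: 40.6
```

Run:
```python
from h import *
b=cap('side'); s=env.get_state(); print(s['ee_pos'],s['contact_force'],s['torque'],s['width'],s['finger_force'])
save('lift1.png',cv2.convertScaleAbs(cv2.resize(b['frame'][100:200,255:355],(600,600),interpolation=cv2.INTER_CUBIC),alpha=2.2))
```

```text
[0.55505924 0.21958516 0.18352026] [ 2.47046566  0.59926082 -1.80171276] [ 1.19126797 -0.53552315  0.46696702] 0.02964554999107716 40.567400604486465
```

View pics/lift1.png

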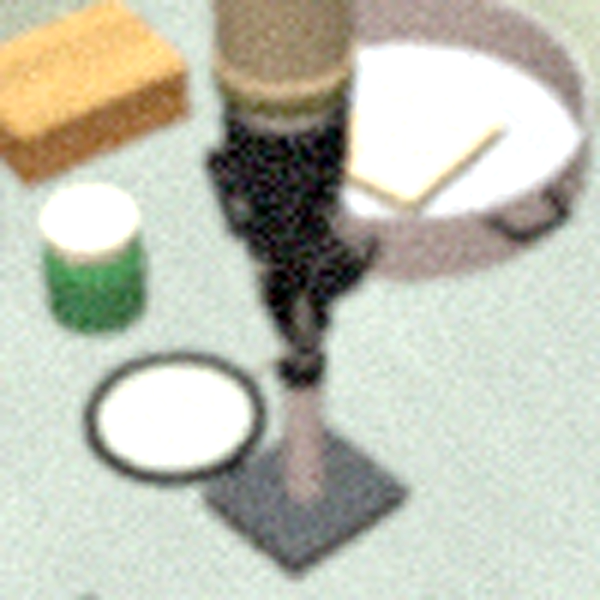

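The glass rose with the tool: its centre went from (175,425) to (175,417), about 7 mm, past the catch's 4 mm limit, and the load is low. So the button is in, and I'll keep pulling smoothly.

drive_tool --rows '[{"offset":[0,0,0.2],"spin":0},{"offset":[0,0,0.6],"spin":0},{"offset":[0,0,1.0],"spin":0},{"offset":[0,0,1.4],"spin":0},{"offset":[0,0,1.9],"spin":0},{"offset":[0,0,2.4],"spin":0},{"offset":[0,0,2.9],"spin":0},{"offset":[0,0,3.4],"spin":0},{"offset":[0,0,3.9],"spin":0},{"offset":[0,0,4.4],"spin":0},{"offset":[0,0,4.9],"spin":0},{"offset":[0,0,5.4],"spin":0}]'

```text
t: 6.25
ee_pos: [0.555, 0.2195, 0.2379]
ee_rot: [0.0, -0.065, 0.998, 0.0]
contact_force: [5.4, 2.4, -4.4]
width: 0.0298
finger_force: 40.3
```

drive_tool --rows '[{"offset":[0,0,0.5],"spin":0},{"offset":[0,0,1.0],"spin":0},{"offset":[0,0,1.5],"spin":0},{"offset":[0,0,2.0],"spin":0},{"offset":[0,0,2.5],"spin":0},{"offset":[0,0,2.9],"spin":0},{"offset":[0,0,3.2],"spin":0},{"offset":[0,0,3.5],"spin":0},{"offset":[0,0,3.7],"spin":0},{"offset":[0,0,3.9],"spin":0},{"offset":[0,0,4.0],"spin":0},{"offset":[0,0,4.0],"spin":0}]'

```text
t: 7.25
ee_pos: [0.5549, 0.2194, 0.2766]
ee_rot: [-0.0, -0.065, 0.998, -0.0]
contact_force: [8.1, 4.9, -14.3]
width: 0.0292
finger_force: 43.7
```

The force jumped to 14 N at a 100 mm rise, which fits the end stop. I'll hold, then check with the glass.

drive_tool --rows '[{"offset":[0,0,0.1],"spin":0},{"offset":[0,0,0.1],"spin":0},{"offset":[0,0,0.1],"spin":0},{"offset":[0,0,0.1],"spin":0},{"offset":[0,0,0.1],"spin":0},{"offset":[0,0,0.1],"spin":0}]'

```text
t: 7.75
ee_pos: [0.5549, 0.2195, 0.2766]
ee_rot: [-0.0, -0.065, 0.998, -0.0]
contact_force: [10.6, 6.1, -22.5]
width: 0.0293
finger_force: 43.0
```

Run:
```python
from h import *
b=cap('side'); s=env.get_state(); print(s['ee_pos'],s['contact_force'],s['width'],s['finger_force'])
g0=proj(b,[[.4587,.2045,z] for z in(.142,.192,.242)]); print((g0-[255,80])*6)
save('end.png',cv2.convertScaleAbs(cv2.resize(b['frame'][80:180,255:355],(600,600),interpolation=cv2.INTER_CUBIC),alpha=2.2))
```

```text
[0.55484514 0.21946129 0.27657321] [ 10.32865963   5.02312507 -22.5428913 ] 0.029309569611796538 43.02251636981964
[[175.83606649 543.85249596]
 [171.14047455 483.4505655 ]
 [166.25678723 420.50737398]]
```

View pics/end.png

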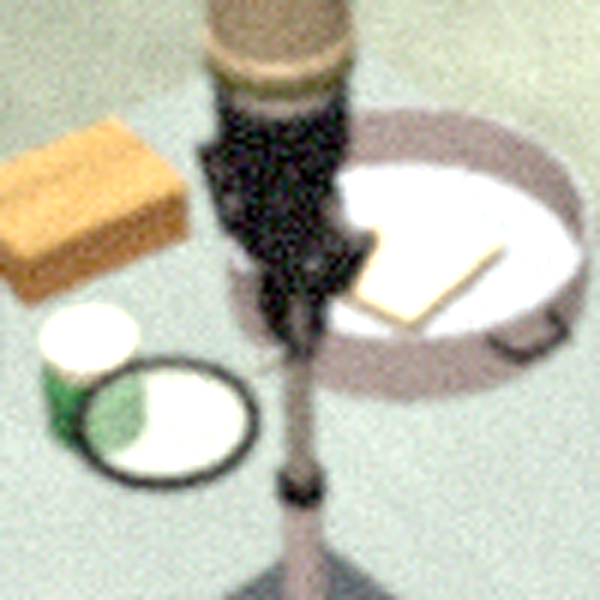

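The glass centre is at (167,421), against the (166,420.5) predicted for a full 100 mm rise. The TCP has stopped and the load is against the end stop, so I'm handing in.

```bash
python3 -c "
from rig import env
print(env.finish_job())"
```

```text
the job is handed in; nothing more can be done
None
```

I raised the round magnifier's post to its second stop (about 100 mm up, confirmed by the camera) and handed the job in still gripping it there with the button squeezed; the hand-in returned no verdict.

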